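# Zero the load readout and raise the load frame's platen

## Task

Bring the specimen up for a compression test: switch the load readout on by pressing down the raised near end of its power rocker, then press its round zero key all the way and let it up again, and then press the raise key on the jog pendant (the arrowhead pointing to the antenna) and keep it fully down. Finish while still holding the raise key down, so that the platen keeps rising. Work with the fingertips only: press no other key, leave the pendant lying where it is, and disturb nothing else on the bench.

Things in the scene. Friction and masses are not known exactly. Their poses are not given: they have to be found in the camera images.
- readout: Load readout, fixed desktop box, 170 deep (x) by 250 wide (y) mm; white fascia rising from 50 mm high at the near (-x) edge to 78 at the far edge (9.4 deg). Origin: centre of underside; x to the far edge, y left. Fascia: dark display far left, power rocker right (y = -85 mm), key row 40 mm near of the middle, left to right: round (zero, y = 85), square (38), oblong (-13). Origin on the bench.
- rocker_near_end (a point): Spot to press on the black power rocker (44 mm near-far, 26 wide): top of its near half, 16 mm from the pivot across its middle (the half is 22 mm long); moves with it. Its top is a shallow V. Off: near end proud, 18 mm over the fascia, far half parallel to the fascia. On: near half parallel, 9 mm over the fascia, far end proud. Bezel around it 3 mm high.
- power_rocker (a joint): Angle of the power rocker in rad: 0 off (near end proud), 0.4 on (near end fully down). It has a spring that snaps it over past the middle (0.2) and keeps it there; pushing the near end down takes about 3 to 4 N.
- zero_key_top (a point): Centre of the top of the zero key, the only round key of the readout: a black disc, 26 mm diameter, top 10 mm over the fascia. z points out of the fascia, square to its slope; the key is pushed along -z. The square key is 47 mm beside it.
- zero_key (a joint): Travel of the zero key in m: 0 up, 0.005 fully down (at about 4 N); springs back up.
- square_key (a joint): Travel of the square readout key (24 mm), same kind as the zero key: not to be pressed.
- bar_key (a joint): Travel of the oblong readout key (18 x 34 mm), same kind: not to be pressed.
- pendant: Cordless jog pendant lying loose face up on rubber feet: grey box 200 mm long (its x) by 92 wide, upper face 42 mm over the bench, about 0.9 kg. Origin: centre of underside; x to the far end, where a black stub antenna (50 mm) sticks out. Three black controls in a row, 56 mm apart: raise key (x = 56, antenna end), round mushroom stop (x = 0), lower key (x = -56).
- raise_key_top (a point): Centre of the top of the raise key: a three-sided black key shaped like an arrowhead, about 36 mm a side, pointing to the antenna end; its top stands 12 mm over the pendant's face, 54 mm over the bench. z points up, x to the arrow's tip; pushed straight down.
- raise_key (a joint): Travel of the raise key in m: 0 up, 0.006 fully down (at about 5 N); it springs back as soon as it is let go.
- lower_key (a joint): Travel of the lower key, the same arrowhead pointing the other way, at the end without antenna: not to be pressed.
- stop_button (a joint): Travel of the round stop button (36 mm diameter, 16 mm high) between the two arrowheads: not to be pressed.
- tin_large: bystander: closed round aluminium moisture tin, 64 mm diameter, 45 mm high, standing just behind the readout; origin at the centre of its underside
- tin_small: bystander: closed round aluminium moisture tin, 50 mm diameter, 32 mm high; origin at the centre of its underside
- sample_tube: bystander: upright open steel sample tube, 50 mm diameter, 90 mm high, standing beyond the pendant's antenna end; origin at the centre of its underside
- oedometer_ring: bystander: flat brass ring, 84 mm diameter, 20 mm high; origin at the centre of its underside
- porous_disc: bystander: terracotta-brown disc, 50 mm diameter, 10 mm thick, lying near the pendant's near end; origin at the centre of its underside
- dial_gauge: bystander: dial gauge lying face up in front of the readout, body 58 mm diameter and 22 mm high, stem 53 mm long; origin at the centre of its underside
- loading_cap: bystander: aluminium loading cap, 38 mm diameter, 32 mm high with a narrower neck; origin at the centre of its underside
- spatula: bystander: spatula lying flat, 0.28 m long, blade 65 mm wide; origin at the centre of its underside

How it is judged:
By the outcome, as a careful person would: the job done as asked, in the order asked, and still so for the second after the job is handed in, while the arm keeps its last pose, push and grip.
It also fails if it takes over 45 s, if anything falls off the work surface, if the arm or the gripper's body presses on something with over 40 N, if the wrist force passes 120 N, or if a joint passes its speed limit or range.

## Robot

A 6-joint arm with a two-finger parallel gripper is mounted at the origin on the work surface. World frame = base frame: x ahead of the robot, y to its left, z up, the work surface at z = 0. Lengths are in m, angles in rad, forces in N, time in s.
With the tool pointing down it reaches from about 0.225 to 0.875 m from the base axis. Payload 3.4 kg.
Tool frame: the origin (TCP) lies at the very end of the fingers, on their centre line; the grasp point (between the pads) lies 19 mm behind it; z points along the fingers, y is the direction in which the jaws open and shut (so a half turn about z gives the same grasp; the last joint's range is limited). The gripper opens to 85 mm and grips with 20 to 120 N. Pads are 22 mm wide; open, the fingers measure 114 mm over their backs; the gripper's body (76 mm by 85 mm) begins 54 mm behind the grasp point. The pads swing forward as they close: fully open they stand 13 mm farther back than shut.
Start: joints at [1.084, 0.276, 1.505, -0, 1.361, -0.121], TCP at [0.206, 0.537, 0.194] pointing down, gripper open.
Joint ranges: [-2.89, 2.89], [-0.75, 2.08], [0.22, 2.7], [-1.18, 4.32], [0.11, 2.71], [-2.7, 2.7]. Speed limits (rad/s): [2.57, 2.57, 3.14, 3.14, 3.14, 3.14].

## Interface

Orientations are given as a unit quaternion [w, x, y, z].
In Python, from rig import manip, eyes gives the robot as it stands. The module is installed in compiled form; this text tells all that it offers.
- The arm moves only by the tool servo_tool, never from a script. Its argument "deltas" is one flat list of numbers, 6 for each row, row after row: the shift along the tool's x, y, z in cm, then the turn, a rotation vector about the tool's x, y, z in degrees. A call has 1 to 20 rows; each row shifts and turns the pose as measured when the row begins, along the tool's axes as they then stand; what a row does not reach is not made up. A row lasts 1/10 s, in which the tool goes at most 50 mm and 8.59 degrees, less where a joint would pass 70% of its speed; a pose out of reach is approached as far as the arm can. A call with a gripper value outside its range is refused whole. "jaw" is the finger opening in cm, from 0 to 8.54, set as the call begins (left out, the last holds). The fingers move at their own pace and stop on an object; "grip_force" is the grip in N (left out, the last holds). Time passes only in rows, so rows that do not move let the fingers close. It gives the time, the measured TCP pose, the force and the opening at its end, in the units of the state.
- manip.get_state(): the state, without advancing time (a new reading comes with each control period).
- eyes.get_image(name): name is "scene" or "side" or "wrist"; returns (picture, depth): 400x640x3 uint8, red, green, blue; 400x640 float32, m along the optical axis (not along the pixel's ray), 0 where there is no reading.
- eyes.get_calibration(name): a dict with "camera_matrix" (3x3 intrinsics, pixels), "rvec" (rotation vector, rad) and "tvec" (3), from world to camera coordinates, as OpenCV has them. Camera axes: x right, y down, z forward; pixel columns grow to the right and rows downward; lengths in m; the calibration is good to about 2 mm. The wrist camera is an equidistant fisheye: a pixel r from the principal point sees the ray r / f radians off the axis. A picture is of the moment at which its call begins: read the wrist's pose just before it. get_calibration takes no time and is no camera call; for the wrist camera it gives the pose at the moment of the call.
- manip.sign_off(): hands the job in, once; it reports no verdict.
The state is a dict: "clock": time; "qpos": joint angles; "qd": joint speeds; "effort": joint torques, N m; "position": TCP position; "ee_rot": TCP orientation; "contact_force": force on the tool from outside, world axes, zero at the start; "moment": the same for the moment, N m; "width": finger opening in m.
Only numpy, scipy, OpenCV 4.12 (cv2) and the standard library are available. Lean on these libraries where they do the work, as an engineer would, in place of code of your own. Each camera call takes 0.05 s, during which the arm holds its last target.

## Working session

There is one attempt and no reset: what is moved stays moved. The work goes in short steps, Python scripts to look and compute and a tool call to move; the robot and the scene stay as the last step left them, time stands still between calls to the robot, and variables do not carry over. Pictures are saved under pics/ and viewed, and the job is handed in when it is done.

Besides the shell and the picture viewer there is one more tool, called in YAML: its name, and indented under it one key for each argument. servo_tool: Moves the arm, as the interface text tells. Its arguments: {"type":"object","properties":{"deltas":{"type":"array","items":{"type":"number"}},"jaw":{"type":"number"},"grip_force":{"type":"number"}},"required":["deltas"]}

```bash
mkdir -p pics; cat > h.py <<'E'
import numpy as np, cv2
from rig import manip, eyes
def snap(n,f):
    im,d=eyes.get_image(n); np.savez('pics/'+f+'.npz',im=im,d=d)
    cv2.imwrite('pics/'+f+'.png',im[:,:,::-1]); return im,d
def cal(n):
    c=eyes.get_calibration(n); R=cv2.Rodrigues(np.array(c['rvec'],float))[0]
    return np.array(c['camera_matrix']),R,np.array(c['tvec'],float).ravel()
def world(n,u,v,z):
    "depth z along axis"
    K,R,t=cal(n); p=np.array([(u-K[0,2])/K[0,0],(v-K[1,2])/K[1,1],1.])*z
    return R.T@(p-t)
def cloud(n,d):
    K,R,t=cal(n); v,u=np.mgrid[:d.shape[0],:d.shape[1]]
    P=np.stack([(u-K[0,2])/K[0,0]*d,(v-K[1,2])/K[1,1]*d,d],-1)
    return (P-t)@R
def proj(n,X):
    K,R,t=cal(n); p=K@(R@np.array(X,float)+t); return p[:2]/p[2]
E
python3 - <<'E'
from h import *
print(manip.get_state())
for n in('scene','side'):
    snap(n,n+'0'); K,R,t=cal(n); print(n,K.tolist(),(-R.T@t),R.tolist())
E
```

```text
{'clock': 0.0, 'qpos': array([ 1.08401605e+00,  2.76608310e-01,  1.50613757e+00,  9.28985375e-06,
        1.36071238e+00, -1.20994604e-01]), 'qd': array([ 1.07887486e-04,  7.58141528e-04, -4.89748120e-04,  3.41177816e-05,
        1.02839950e-03,  9.53064728e-04]), 'effort': array([-3.67476692e-03, -4.16766322e+01, -2.45804822e+01, -4.06771605e-04,
        1.10192323e-02, -1.53122937e-05]), 'position': array([0.20538223, 0.53642316, 0.19293043]), 'ee_rot': array([-2.83458217e-04,  1.81875797e-01,  9.83321069e-01, -8.88703722e-04]), 'contact_force': array([-0.59760022, -0.42815025,  0.62516812]), 'moment': array([0.03433826, 0.02019448, 0.02278073]), 'width': 0.08547525267145369}
scene [[412.94575066457264, 0.0, 318.2627198370511], [0.0, 412.94575066457264, 199.95279416762176], [0.0, 0.0, 1.0]] [ 1.18137416 -0.00882311  1.05026026] [[-0.015589254698249788, 0.9998662812509811, 0.0049391047050087455], [0.8413637584596791, 0.015786640193412138, -0.5402386583187162], [-0.5402443901500098, -0.004266334344339151, -0.8414973543052328]]
side [[518.6336101488049, 0.0, 325.3361785514837], [0.0, 518.6336101488049, 205.9762071486252], [0.0, 0.0, 1.0]] [0.4945734 0.9448946 1.0696077] [[-0.9987232768994937, -0.047896611276303354, -0.01605399661716339], [-0.02358290420090111, 0.723122908576313, -0.6903166706096443], [0.04467284195781956, -0.6890567275053482, -0.7233292220497052]]
```

View pics/scene0.png

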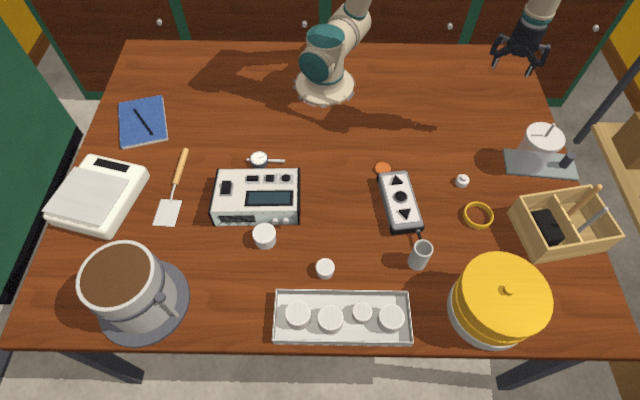

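View pics/side0.png

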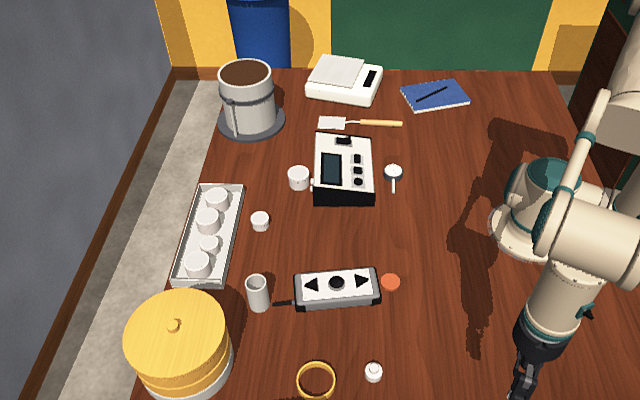

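Both views show the readout with its rocker at scene pixel (226,188) and its round zero key at (286,178). The pendant's antenna points to (417,235), so the raise key is the one at (404,214). Next I'll measure them.

```bash
python3 - <<'E'
from h import *
for n,boxes in(('scene',((200,145,110,90),(365,155,75,115))),('side',((300,120,110,100),(270,250,140,75)))):
    z=np.load(f'pics/{n}0.npz'); im=z['im'];
    for i,(u,v,w,h) in enumerate(boxes):
        s=6 if w<115 else 5
        s=min(s,int(780/w),int(590/h))
        cv2.imwrite(f'pics/{n}_c{i}.png',cv2.resize(im[v:v+h,u:u+w,::-1],None,fx=s,fy=s,interpolation=cv2.INTER_CUBIC))
        print(n,i,s)
    C=cloud(n,z['d'])
    pts={'scene':[(226,188),(253,178),(270,178),(286,178),(270,198),(404,214),(400,197),(396,180),(388,172),(325,272)],'side':[(343,142),(357,159),(358,170),(358,182),(311,285),(337,282),(362,281)]}[n]
    for p in pts: print(p,C[p[1],p[0]].round(4))
    # pendant top plane
    m=(abs(C[...,2]-.042)<.004)&(C[...,0]>.3)&(C[...,0]<.75)&(C[...,1]>.1)&(C[...,1]<.4)
    n_,lab,st,ce=cv2.connectedComponentsWithStats(m.astype(np.uint8)); k=1+np.argmax(st[1:,4]); P=C[lab==k]
    print('pend',len(P),P[:,2].mean(),cv2.minAreaRect((P[:,:2]*1000).astype(np.float32)))
    m=(C[...,2]>.048)&(C[...,2]<.1)&(C[...,0]>.3)&(C[...,0]<.75)&(C[...,1]>-.4)&(C[...,1]<-.0)
    n_,lab,st,ce=cv2.connectedComponentsWithStats(m.astype(np.uint8)); k=1+np.argmax(st[1:,4]); P=C[lab==k]
    A=np.c_[P[:,:2],np.ones(len(P))]; c=np.linalg.lstsq(A,P[:,2],rcond=None)[0]
    for _ in range(5):
        r=P[:,2]-A@c; g=abs(r)<.004; c=np.linalg.lstsq(A[g],P[g,2],rcond=None)[0]
    P=P[g]
    print('fascia',len(P),c,P.min(0),P.max(0),cv2.minAreaRect((P[:,:2]*1000).astype(np.float32)))
E
```

```text
scene 0 6
scene 1 5
(226, 188) [ 0.5203 -0.2776  0.076 ]
(253, 178) [ 0.4811 -0.2049  0.0722]
(270, 178) [ 0.4806 -0.1554  0.0728]
(286, 178) [ 0.4777 -0.1091  0.07  ]
(270, 198) [ 0.55   -0.1499  0.073 ]
(404, 214) [0.5837 0.2278 0.0533]
(400, 197) [0.5309 0.2203 0.0596]
(396, 180) [0.4677 0.2151 0.0547]
(388, 172) [0.4273 0.1967 0.0394]
(325, 272) [0.7555 0.0072 0.0381]
pend 1309 0.042790748519155146 ((521.5516357421875, 223.70603942871094), (201.27667236328125, 90.93634796142578), 8.198376655578613)
fascia 3434 [ 0.16668816  0.00688853 -0.01780887] [ 0.42532043 -0.32182483  0.04842346] [ 0.60530017 -0.06624565  0.08373674] ((514.1061401367188, -194.36300659179688), (174.2003631591797, 250.89019775390625), 1.9396308660507202)
side 0 5
side 1 5
(343, 142) [ 0.5158 -0.2732  0.072 ]
(357, 159) [ 0.4731 -0.2014  0.0681]
(358, 170) [ 0.47   -0.1527  0.0693]
(358, 182) [ 0.4698 -0.1055  0.0671]
(311, 285) [0.5789 0.2355 0.0524]
(337, 282) [0.5175 0.2304 0.0606]
(362, 281) [0.4585 0.2218 0.0556]
pend 1853 0.04302563412445247 ((520.0390625, 224.45579528808594), (202.0009307861328, 94.82929229736328), 8.314387321472168)
fascia 2859 [ 0.16564615  0.00659251 -0.01661452] [ 0.42205176 -0.33078675  0.04968281] [ 0.60272426 -0.06439092  0.0848675 ] ((513.7283935546875, -196.4109344482422), (171.30126953125, 261.0528564453125), 2.834913492202759)
```

View pics/scene_c0.png

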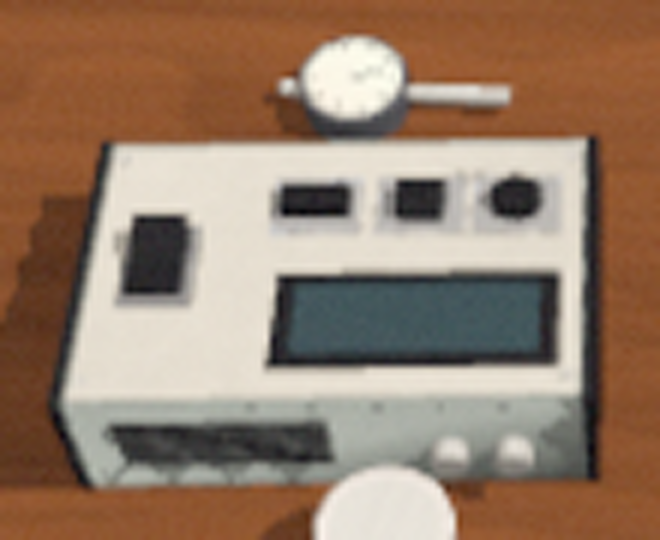

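View pics/scene_c1.png

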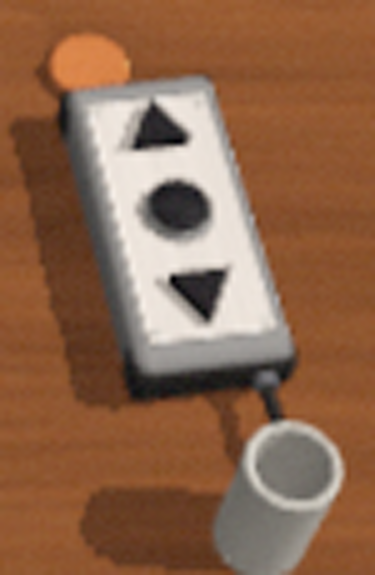

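View pics/side_c0.png

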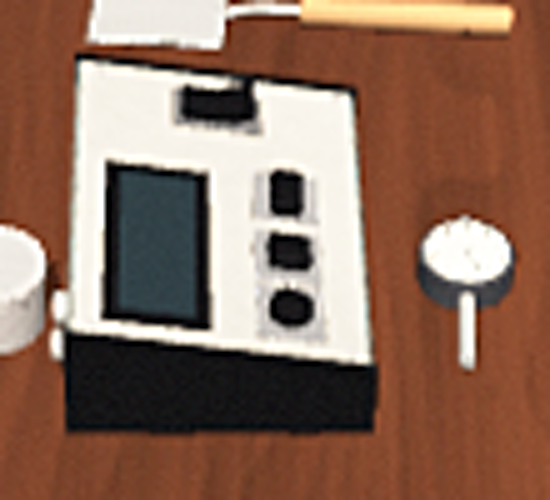

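View pics/side_c1.png

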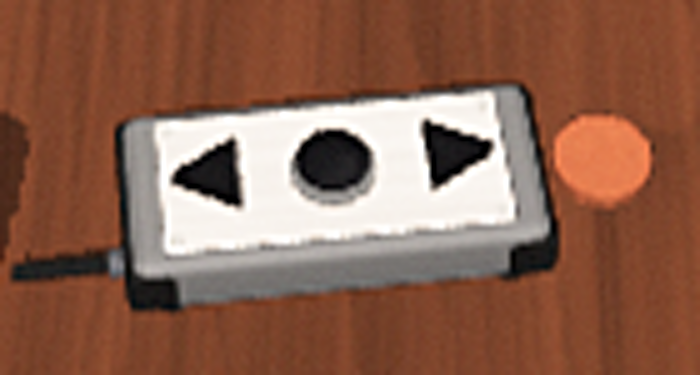

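```bash
python3 - <<'E'
from h import *
def ray(n,u,v,z):
    K,R,t=cal(n); c=-R.T@t; d=R.T@np.array([(u-K[0,2])/K[0,0],(v-K[1,2])/K[1,1],1.]); return c+d*(z-c[2])/d[2]
T={'scene':dict(zero=(286,178,.067),sq=(270,178,.067),bar=(253,178,.067),rock=(226,187,.08),raise_=(404,213,.054),stop=(400,197,.058),lower=(396,180,.054)),
'side':dict(zero=(358,182,.067),sq=(358,170,.067),bar=(357,159,.067),rock=(343,141,.08),raise_=(311,285,.054),stop=(337,282,.058),lower=(362,281,.054))}
for n in T:
    z=np.load(f'pics/{n}0.npz'); im=cv2.cvtColor(z['im'],cv2.COLOR_RGB2GRAY); C=cloud(n,z['d'])
    for k,(u,v,h) in T[n].items():
        w=np.zeros(im.shape,np.uint8); r=14 if k=='rock' else 9
        w[v-r:v+r+1,u-r:u+r+1]=1
        m=((im<75)&(w>0)).astype(np.uint8)
        _,lab,st,ce=cv2.connectedComponentsWithStats(m,connectivity=4)
        l=lab[v,u]
        P=C[lab==l]; med=np.median(P,0)
        g=P[abs(P[:,2]-med[2])<.006]
        print(n,k,st[l],ce[l].round(2),'ray',ray(n,*ce[l],h).round(4),'cloud',g.mean(0).round(4),'mid',((g.min(0)+g.max(0))/2).round(4))
E
```

```text
scene zero [282 175   8   6  43] [285.56 177.56] ray [ 0.4739 -0.1108  0.067 ] cloud [ 0.4747 -0.1107  0.0682] mid [ 0.473  -0.1111  0.0677]
scene sq [266 175   8   6  46] [269.35 177.41] ray [ 0.4743 -0.1583  0.067 ] cloud [ 0.4754 -0.158   0.0684] mid [ 0.4748 -0.158   0.068 ]
scene bar [247 176  11   5  55] [252. 178.] ray [ 0.4774 -0.2089  0.067 ] cloud [ 0.4776 -0.2094  0.0684] mid [ 0.476  -0.2083  0.0682]
scene rock [221 181  10  13 113] [225.6  187.14] ray [ 0.5201 -0.278   0.08  ] cloud [ 0.5171 -0.2792  0.0757] mid [ 0.5165 -0.2792  0.0756]
scene raise_ [399 209  11  10  60] [404.53 212.38] ray [0.5788 0.2297 0.054 ] cloud [0.5778 0.2306 0.0538] mid [0.5793 0.2297 0.0534]
scene stop [395 191  11  10  85] [400.14 195.84] ray [0.5258 0.2215 0.058 ] cloud [0.5243 0.2223 0.0562] mid [0.5222 0.2223 0.056 ]
scene lower [392 176  10   9  52] [396.06 180.77] ray [0.47   0.2152 0.054 ] cloud [0.4688 0.215  0.0543] mid [0.4664 0.2164 0.0536]
side zero [354 178   9   7  51] [357.75 181.06] ray [ 0.4705 -0.1094  0.067 ] cloud [ 0.4702 -0.1087  0.068 ] mid [ 0.4698 -0.1095  0.0675]
side sq [354 167   8   7  52] [357.5 170. ] ray [ 0.4714 -0.1552  0.067 ] cloud [ 0.4717 -0.1548  0.0685] mid [ 0.4715 -0.157   0.0679]
side bar [354 154   7   9  50] [356.58 158.3 ] ray [ 0.4744 -0.2058  0.067 ] cloud [ 0.4745 -0.2051  0.0677] mid [ 0.4732 -0.2074  0.0678]
side rock [329 127  29  18 170] [344.67 137.15] ray [ 0.5111 -0.2865  0.08  ] cloud [ 0.5201 -0.2877  0.0741] mid [ 0.5259 -0.2941  0.0731]
side raise_ [305 278  13  13 102] [312.22 284.46] ray [0.576  0.2349 0.054 ] cloud [0.5756 0.234  0.0543] mid [0.5787 0.2322 0.0536]
side stop [329 276  15  12 140] [336.06 281.66] ray [0.5198 0.2276 0.058 ] cloud [0.5198 0.2262 0.0567] mid [0.5201 0.2253 0.0562]
side lower [355 274  13  13  99] [359.86 279.83] ray [0.4635 0.2174 0.054 ] cloud [0.4642 0.217  0.0549] mid [0.4609 0.2159 0.0545]
```

```bash
cat >> h.py <<'E'
from scipy.spatial.transform import Rotation as Ro
def goalR(yaw,tilt):
    a=np.radians(tilt); z=np.array([np.sin(a),0,-np.cos(a)]); y=np.array([0,1,0.]); x=np.cross(y,z)
    return Ro.from_euler('z',yaw,degrees=True)*Ro.from_matrix(np.c_[x,y,z])
def rem(goal,yaw,tilt):
    s=manip.get_state(); w,x,y,z=s['ee_rot']; R=Ro.from_quat([x,y,z,w]); G=goalR(yaw,tilt)
    p=np.array(s['position'])
    print('t',s['clock'],'pos',p.round(4),'F',np.round(s['contact_force'],2),'w',s['width'])
    print('rot now deg',(R.inv()*G).as_rotvec(degrees=True).round(2))
    print('shift cm in current frame',(R.inv().apply(goal-p)*100).round(2),' in goal frame',(G.inv().apply(goal-p)*100).round(2))
E
python3 - <<'E'
from h import *
# hover 4 cm off rocker spot along the normal
G=goalR(2.4,9.4); z=G.as_matrix()[:,2]; spot=np.array([.500,-.280,.077]); print(z)
rem(spot-.05*z,2.4,9.4)
E
```

```text
[ 0.1631827   0.00683938 -0.98657216]
t 0.1 pos [0.2054 0.5365 0.193 ] F [-0.85 -0.59 -0.92] w 0.08523438873455964
rot now deg [ -2.   -9.3 -23.3]
shift cm in current frame [-55.97 -66.03   6.76]  in goal frame [-23.77 -82.81  10.7 ]
```

servo_tool:
  deltas: [0, 0, 0, -0.67, -3.1, -7.7, 0, 0, 0, -0.67, -3.1, -7.7, 0, 0, 0, -0.67, -3.1, -7.7, -1.3, -4.5, 0, 0, 0, 0, -1.3, -4.5, 0, 0, 0, 0, -1.3, -4.5, 0, 0, 0, 0, -1.3, -4.5, 0, 0, 0, 0, -1.3, -4.5, 0, 0, 0, 0, -1.3, -4.5, 0, 0, 0, 0, -1.3, -4.5, 0, 0, 0, 0, -1.3, -4.5, 0, 0, 0, 0, -1.3, -4.5, 0, 0, 0, 0, -1.3, -4.5, 0, 0, 0, 0, -1.3, -4.5, 0, 0, 0, 0, -1.3, -4.5, 0, 0, 0, 0, -1.3, -4.5, 0, 0, 0, 0, -1.3, -4.5, 0, 0, 0, 0, -1.3, -4.5, 0, 0, 0, 0, -1.3, -4.5, 0, 0, 0, 0]
  jaw: 0
  grip_force: 40

```text
clock: 2.0
position: [0.4547, -0.191, 0.2271]
ee_rot: [0.086, -0.034, 0.996, 0.0]
contact_force: [1.0, 1.1, 1.3]
width: 0.0
```

```bash
python3 - <<'E'
from h import *
G=goalR(2.4,9.4); z=G.as_matrix()[:,2]; spot=np.array([.500,-.280,.077])
rem(spot-.05*z,2.4,9.4)
E
```

```text
t 2.0 pos [ 0.4547 -0.191   0.2271] F [1.   1.1  1.29] w 4.8456121350598744e-05
rot now deg [-0.07  0.41  1.54]
shift cm in current frame [-1.33 -9.11 10.51]  in goal frame [-1.65 -9.09 10.49]
```

servo_tool:
  deltas: [-0.4, -3.0, 1.0, 0, 0.4, 1.5, -0.4, -3.0, 2.5, 0, 0, 0, -0.4, -2.7, 3.0, 0, 0, 0, -0.2, -0.3, 2.5, 0, 0, 0, 0, 0, 1, 0, 0, 0, 0, 0, 0, 0, 0, 0]

```text
clock: 2.6
position: [0.4917, -0.2927, 0.1267]
ee_rot: [0.082, -0.016, 0.996, -0.0]
contact_force: [-0.3, -0.2, 0.4]
width: 0.0002
```

```bash
python3 - <<'E'
from h import *
G=goalR(2.4,9.4); z=G.as_matrix()[:,2]; spot=np.array([.500,-.280,.077])
rem(spot,2.4,9.4)
im,d=snap('wrist','w1'); s,_=snap('side','s1'); 
cv2.imwrite('pics/s1c.png',cv2.resize(s[90:230,260:430,::-1],None,fx=4,fy=4,interpolation=cv2.INTER_CUBIC))
E
```

```text
t 2.6 pos [ 0.4917 -0.2927  0.1267] F [-0.26 -0.17  0.43] w 0.00020984927255864017
rot now deg [-0.28  0.04 -0.53]
shift cm in current frame [-0.04  1.26  5.05]  in goal frame [-0.06  1.23  5.05]
```

View pics/w1.png

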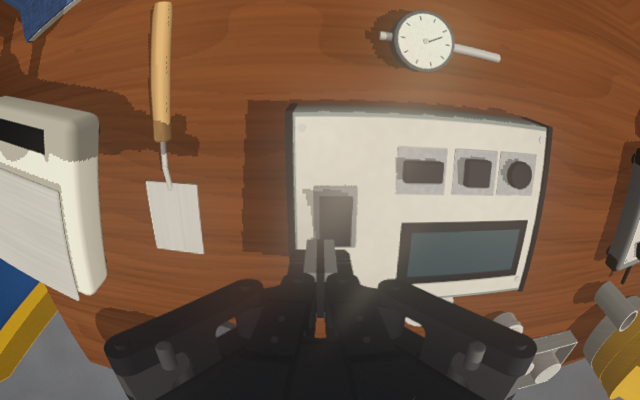

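View pics/s1c.png

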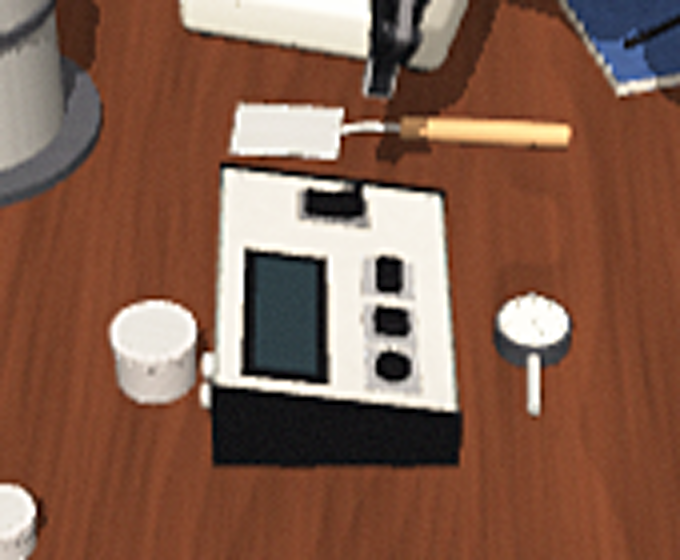

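The wrist view shows the rocker, unobstructed, at (336,217), the zero key at (519,175) and the tip near (322,245). I'll locate the features from this view too.

```bash
cat >> h.py <<'E'
def wcloud(pts,c,d):
    K=np.array(c['camera_matrix']);R=cv2.Rodrigues(np.array(c['rvec'],float))[0];t=np.array(c['tvec'],float).ravel()
    o=cv2.fisheye.undistortPoints(np.array(pts,np.float64).reshape(-1,1,2),K,np.zeros(4)).reshape(-1,2)
    out=[]
    for (u,v),q in zip(pts,o):
        z=d[int(round(v)),int(round(u))]; out.append(R.T@(np.r_[q,1]*z-t))
    return np.array(out)
E
python3 - <<'E'
from h import *
c=eyes.get_calibration('wrist'); z=np.load('pics/w1.npz'); d=z['d']; im=z['im']
P=[(519,175),(477,173),(423,172),(336,200),(336,217),(336,236),(318,217),(353,217),(335,190),(335,245),(423,40),(322,245),(296,108),(545,128)]
for p,X in zip(P,wcloud(P,c,d)): print(p,X.round(4))
cv2.imwrite('pics/w1c.png',cv2.resize(im[170:290,260:400,::-1],None,fx=5,fy=5,interpolation=cv2.INTER_CUBIC))
E
```

```text
(519, 175) [ 0.4691 -0.1158  0.067 ]
(477, 173) [ 0.4705 -0.1615  0.0666]
(423, 172) [ 0.4724 -0.2118  0.0673]
(336, 200) [ 0.4945 -0.2813  0.0783]
(336, 217) [ 0.5109 -0.2803  0.0752]
(336, 236) [ 0.5283 -0.2794  0.076 ]
(318, 217) [ 0.5152 -0.2947  0.0681]
(353, 217) [ 0.5147 -0.2656  0.0674]
(335, 190) [ 0.4923 -0.2817  0.064 ]
(335, 245) [ 0.5364 -0.2798  0.0771]
(423, 40) [ 0.3652 -0.2092  0.0234]
(322, 245) [ 0.4732 -0.2928  0.1735]
(296, 108) [ 0.4328 -0.3165  0.0258]
(545, 128) [ 0.4251 -0.081   0.0488]
```

View pics/w1c.png

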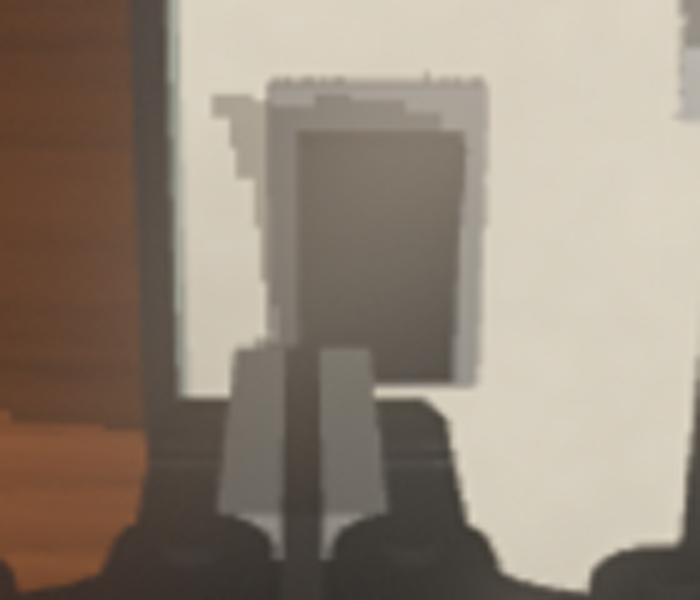

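servo_tool:
  deltas: [0.1, 0.7, 1.5, -0.1, 0, -0.2, 0.1, 0.6, 1.5, -0.1, 0, -0.2, 0, 0, 1.0, 0, 0, 0, 0, 0, 0, 0, 0, 0]

```text
clock: 3.1
position: [0.4998, -0.2799, 0.0951]
ee_rot: [0.088, -0.022, 0.996, -0.004]
contact_force: [0.0, 0.5, 0.0]
width: -0.0002
```

```bash
python3 - <<'E'
from h import *
rem(np.array([.498,-.280,.077]),2.4,9.4)
E
```

```text
t 3.1 pos [ 0.4998 -0.2799  0.0951] F [0.01 0.51 0.03] w -0.00021611993309712062
rot now deg [-0.66  0.72  0.18]
shift cm in current frame [0.5  0.02 1.75]  in goal frame [ 0.48 -0.    1.76]
```

servo_tool:
  deltas: [0.45, 0, 0.6, -0.3, 0.5, 0, 0, 0, 0.6, 0, 0, 0, 0, 0, 0.4, 0, 0, 0, 0, 0, 0.3, 0, 0, 0, 0, 0, 0.3, 0, 0, 0]

```text
clock: 3.6
position: [0.501, -0.282, 0.0746]
ee_rot: [0.086, -0.022, 0.996, -0.004]
contact_force: [-0.5, -0.7, -0.4]
width: 0.0001
```

```bash
python3 - <<'E'
from h import *
rem(np.array([.499,-.280,.069]),2.4,9.4)
E
```

```text
t 3.6 pos [ 0.501  -0.282   0.0746] F [-0.46 -0.68 -0.37] w 0.00014827538738727643
rot now deg [-0.62  0.46  0.23]
shift cm in current frame [0.28 0.22 0.52]  in goal frame [0.28 0.21 0.52]
```

servo_tool:
  deltas: [0.2, 0.1, 0.2, 0, 0, 0, 0, 0.1, 0.2, 0, 0, 0, 0, 0, 0.2, 0, 0, 0]

```text
clock: 3.9
position: [0.4998, -0.2801, 0.0675]
ee_rot: [0.086, -0.022, 0.996, -0.004]
contact_force: [-1.0, -0.5, 0.3]
width: 0.0004
```

```bash
python3 - <<'E'
from h import *
rem(np.array([.499,-.280,.069]),2.4,9.4)
E
```

```text
t 3.9 pos [ 0.4998 -0.2801  0.0675] F [-1.01 -0.48  0.27] w 0.0003717331614448396
rot now deg [-0.6   0.44  0.22]
shift cm in current frame [ 0.05  0.01 -0.16]  in goal frame [ 0.05  0.01 -0.16]
```

servo_tool:
  deltas: [0, 0, 0.2, 0, 0, 0, 0, 0, 0.1, 0, 0, 0]

```text
clock: 4.1
position: [0.5003, -0.28, 0.0642]
ee_rot: [0.086, -0.022, 0.996, -0.003]
contact_force: [-0.6, 0.2, 0.4]
width: 0.0002
```

```bash
python3 - <<'E'
from h import *
rem(np.array([.499,-.280,.069]),2.4,9.4)
im,d=snap('wrist','w2'); 
cv2.imwrite('pics/w2c.png',cv2.resize(im[150:290,260:400,::-1],None,fx=4,fy=4,interpolation=cv2.INTER_CUBIC))
E
```

```text
t 4.1 pos [ 0.5003 -0.28    0.0642] F [-0.59  0.17  0.42] w 0.00020479277267479367
rot now deg [-0.59  0.43  0.22]
shift cm in current frame [ 0.04  0.   -0.49]  in goal frame [ 0.05  0.01 -0.49]
```

View pics/w2c.png

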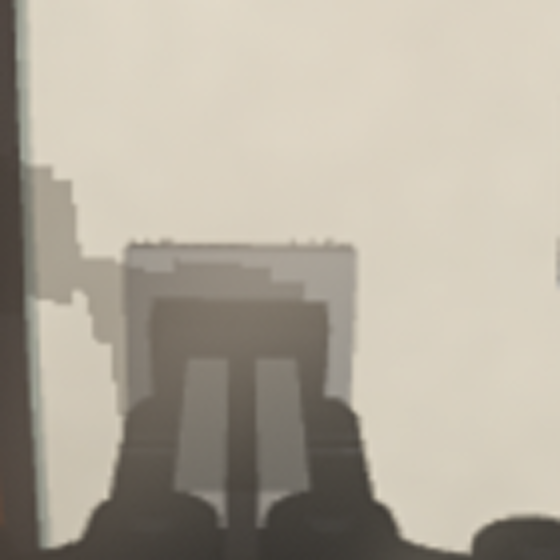

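```bash
python3 - <<'E'
from h import *
c=eyes.get_calibration('wrist'); z=np.load('pics/w2.npz'); d=z['d']
for u in (304,312,320,328,336,346):
  P=[(u,v) for v in range(206,276,4)]
  X=wcloud(P,c,d); print(u); print(np.c_[np.array(P)[:,1],(X*1000).round(1)].tolist())
im,d=snap('side','s2'); cv2.imwrite('pics/s2c.png',cv2.resize(im[80:220,290:430,::-1],None,fx=4,fy=4,interpolation=cv2.INTER_CUBIC))
E
```

```text
304
[[206.0, 486.4, -290.9, 58.1], [210.0, 488.4, -290.8, 59.6], [214.0, 490.4, -290.6, 61.1], [218.0, 492.4, -290.5, 62.4], [222.0, 495.4, -290.5, 62.2], [226.0, 493.9, -290.1, 69.6], [230.0, 492.6, -289.7, 76.3], [234.0, 495.7, -289.7, 75.7], [238.0, 498.2, -289.7, 76.0], [242.0, 501.1, -289.6, 75.8], [246.0, 505.8, -289.7, 73.1], [250.0, 485.3, -288.2, 106.8], [254.0, 485.6, -288.0, 109.8], [258.0, 484.5, -287.8, 114.5], [262.0, 483.5, -287.6, 118.8], [266.0, 478.4, -287.1, 128.3], [270.0, 476.1, -286.9, 133.8], [274.0, 475.2, -286.7, 137.4]]
312
[[206.0, 486.5, -286.0, 57.4], [210.0, 488.4, -285.9, 59.0], [214.0, 490.2, -285.8, 61.0], [218.0, 492.6, -285.7, 61.7], [222.0, 495.3, -285.6, 61.8], [226.0, 494.2, -285.4, 68.7], [230.0, 492.8, -285.2, 75.6], [234.0, 495.3, -285.1, 75.9], [238.0, 498.7, -285.0, 74.9], [242.0, 481.6, -284.5, 105.2], [246.0, 480.9, -284.4, 109.7], [250.0, 479.5, -284.3, 114.9], [254.0, 479.4, -284.2, 118.2], [258.0, 478.7, -284.1, 122.1], [262.0, 477.8, -284.0, 126.1], [266.0, 477.5, -283.9, 129.3], [270.0, 476.8, -283.8, 132.7], [274.0, 478.0, -283.7, 13
[... 1518 characters left out ...]
 483.2, -273.4, 115.2], [262.0, 482.1, -273.6, 119.7], [266.0, 477.3, -274.3, 128.9], [270.0, 476.3, -274.5, 132.8], [274.0, 474.7, -274.7, 137.2]]
346
[[206.0, 485.6, -265.0, 57.2], [210.0, 488.0, -264.9, 58.0], [214.0, 488.9, -265.1, 61.6], [218.0, 492.1, -264.7, 60.6], [222.0, 494.2, -264.6, 62.0], [226.0, 496.7, -264.5, 62.6], [230.0, 500.2, -264.1, 61.5], [234.0, 502.3, -264.0, 62.9], [238.0, 505.2, -263.8, 63.1], [242.0, 401.3, -282.9, 228.1], [246.0, 509.8, -263.5, 65.3], [250.0, 484.4, -268.3, 106.8], [254.0, 483.9, -268.6, 110.9], [258.0, 483.2, -268.9, 114.9], [262.0, 482.4, -269.2, 119.1], [266.0, 482.4, -269.4, 122.0], [270.0, 481.8, -269.6, 125.5], [274.0, 472.6, -271.3, 139.7]]
```

View pics/s2c.png

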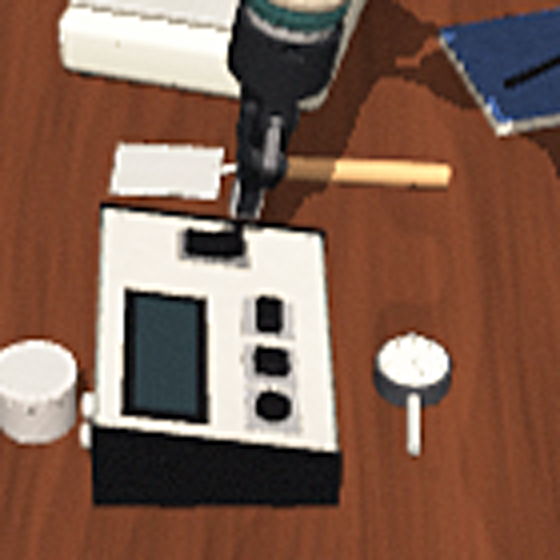

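```bash
python3 - <<'E'
from h import *
s=manip.get_state(); tcp=s['position']; w,x,y,z=s['ee_rot']; R=Ro.from_quat([x,y,z,w]); c=eyes.get_calibration('wrist')
Rc=cv2.Rodrigues(np.array(c['rvec']))[0]; cp=-Rc.T@np.ravel(c['tvec'])
print('cam in tool',R.inv().apply(cp-tcp),'axis in tool',R.inv().apply(Rc[2]),'f',c['camera_matrix'])
for n in('side','scene'):
    print(n,proj(n,tcp))
im,d=snap('scene','c2'); cv2.imwrite('pics/c2c.png',cv2.resize(im[110:250,170:330,::-1],None,fx=4,fy=4,interpolation=cv2.INTER_CUBIC))
z=np.load('pics/s2.npz'); C=cloud('side',z['d']); u,v=proj('side',tcp).astype(int)
for vv in range(v-14,v+6,2): print(vv,[tuple((C[vv,uu]*1000).astype(int).tolist()) for uu in range(u-6,u+9,3)])
E
```

```text
cam in tool [ 0.06951367 -0.00032505 -0.17843876] axis in tool [-2.72765907e-01 -5.46069623e-04  9.62080278e-01] f [[309.70691629   0.         319.96426663]
 [  0.         309.70691629 201.69397201]
 [  0.           0.           1.        ]]
side [348.14367617 142.64531457]
scene [226.84044766 184.56968829]
128 [(522, -430, 2), (512, -430, 3), (501, -275, 122), (492, -265, 131), (483, -269, 128)]
130 [(522, -420, 2), (512, -423, 0), (501, -275, 115), (492, -262, 126), (483, -270, 120)]
132 [(521, -412, 0), (511, -412, 0), (501, -274, 109), (492, -268, 114), (483, -277, 107)]
134 [(519, -314, 69), (510, -323, 62), (501, -316, 68), (492, -323, 63), (482, -398, 4)]
136 [(519, -307, 67), (510, -308, 66), (501, -294, 77), (492, -312, 64), (482, -316, 60)]
138 [(519, -286, 76), (510, -286, 77), (501, -286, 76), (491, -298, 67), (482, -301, 65)]
140 [(518, -279, 74), (509, -276, 77), (500, -277, 76), (491, -293, 63), (482, -298, 59)]
142 [(518, -271, 73), (509, -267, 76), (500, -273, 71), (491, -280, 66), (482, -287, 61)]
144 [(518, -270, 66), (509, -270, 66), (500, -268, 68), (491, -272, 65), (482, -275, 63)]
146 [(518, -256, 69), (509, -260, 67), (500, -262, 65), (491, -263, 65), (482, -270, 59)]
```

View pics/c2c.png

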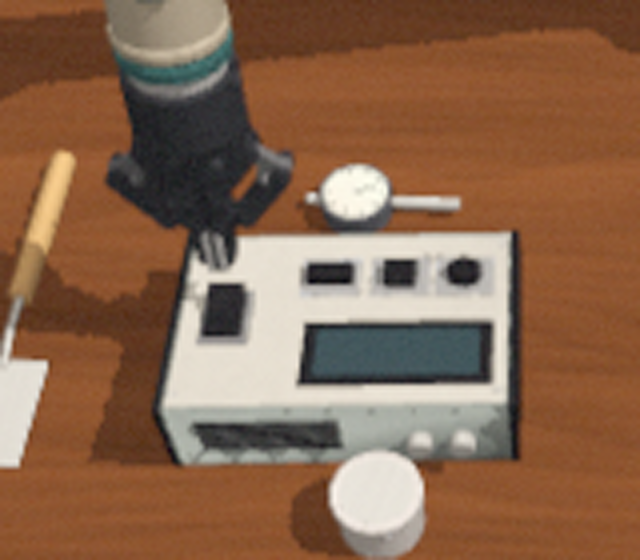

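The depth views and the contact-free motion agree that the real fingertips end about 40 mm behind the reported TCP (tip z≈0.105, TCP z=0.064). The rocker is still off. From here I'll work with the measured tip.

```bash
cat >> h.py <<'E'
OFF=0.040
def remt(goal,yaw,tilt):
    G=goalR(yaw,tilt); rem(np.array(goal)+OFF*G.as_matrix()[:,2],yaw,tilt)
E
python3 - <<'E'
from h import *
remt([.497,-.280,.076],2.4,9.4)
z=np.load('pics/w2.npz'); c=eyes.get_calibration('wrist')
for u in (304,314,328,336):
  P=[(u,v) for v in range(236,252)]; print(u,[(int(p[1]),round(float(x[2]),3)) for p,x in zip(P,wcloud(P,c,z['d']))])
E
```

```text
t 4.25 pos [ 0.5003 -0.28    0.0643] F [0.95 0.61 0.2 ] w 0.0002455935513630891
rot now deg [-0.59  0.43  0.22]
shift cm in current frame [0.16 0.05 2.79]  in goal frame [0.13 0.02 2.8 ]
304 [(236, 0.075), (237, 0.075), (238, 0.076), (239, 0.075), (240, 0.075), (241, 0.076), (242, 0.076), (243, 0.074), (244, 0.075), (245, 0.074), (246, 0.073), (247, 0.074), (248, 0.073), (249, 0.106), (250, 0.107), (251, 0.107)]
314 [(236, 0.075), (237, 0.076), (238, 0.075), (239, 0.076), (240, 0.103), (241, 0.104), (242, 0.106), (243, 0.107), (244, 0.107), (245, 0.108), (246, 0.108), (247, 0.111), (248, 0.228), (249, 0.114), (250, 0.115), (251, 0.115)]
328 [(236, 0.075), (237, 0.075), (238, 0.076), (239, 0.075), (240, 0.103), (241, 0.105), (242, 0.106), (243, 0.107), (244, 0.106), (245, 0.11), (246, 0.11), (247, 0.112), (248, 0.112), (249, 0.115), (250, 0.116), (251, 0.115)]
336 [(236, 0.075), (237, 0.076), (238, 0.075), (239, 0.075), (240, 0.075), (241, 0.074), (242, 0.075), (243, 0.074), (244, 0.075), (245, 0.074), (246, 0.075), (247, 0.074), (248, 0.074), (249, 0.105), (250, 0.106), (251, 0.107)]
```

servo_tool:
  deltas: [0.15, 0, 0.8, -0.5, 0.4, 0.2, 0, 0, 0.7, 0, 0, 0, 0, 0, 0.6, 0, 0, 0, 0, 0, 0.2, 0, 0, 0]

```text
clock: 4.65
position: [0.5029, -0.2807, 0.0401]
ee_rot: [0.082, -0.021, 0.996, 0.001]
contact_force: [-4.5, -0.6, 3.4]
width: 0.0002
```

```bash
python3 - <<'E'
from h import *
remt([.497,-.280,.069],2.4,9.4)
E
```

```text
t 4.65 pos [ 0.5029 -0.2807  0.0401] F [-4.51 -0.6   3.43] w 0.00018446804733033393
rot now deg [-0.12  0.01  0.03]
shift cm in current frame [0.11 0.09 1.05]  in goal frame [0.11 0.09 1.05]
```

servo_tool:
  deltas: [0.1, 0.05, 0.3, 0, 0, 0, 0, 0, 0.3, 0, 0, 0]

```text
clock: 4.85
position: [0.5026, -0.2801, 0.0332]
ee_rot: [0.082, -0.021, 0.996, 0.001]
contact_force: [-0.6, -0.0, 0.2]
width: 0.0001
```

```bash
python3 - <<'E'
from h import *
remt([.498,-.280,.069],2.4,9.4)
E
```

```text
t 4.85 pos [ 0.5026 -0.2801  0.0332] F [-0.63 -0.    0.2 ] w 0.00010860609078285378
rot now deg [-0.1  -0.02  0.03]
shift cm in current frame [-0.13  0.03  0.4 ]  in goal frame [-0.13  0.03  0.4 ]
```

servo_tool:
  deltas: [0, 0, 0.25, 0, 0, 0, 0, 0, 0.15, 0, 0, 0]

```text
clock: 5.05
position: [0.5027, -0.2802, 0.0328]
ee_rot: [0.082, -0.022, 0.996, 0.0]
contact_force: [-5.9, 2.1, 12.5]
width: -0.0
```

```bash
python3 - <<'E'
from h import *
remt([.498,-.280,.069],2.4,9.4)
E
```

```text
t 5.05 pos [ 0.5027 -0.2802  0.0328] F [-5.91  2.06 12.46] w -4.46629589409209e-05
rot now deg [-0.15 -0.01  0.12]
shift cm in current frame [-0.13  0.04  0.36]  in goal frame [-0.13  0.04  0.36]
```

servo_tool:
  deltas: [0, 0, -1.0, 0, 0, 0, 0, 0, -2.0, 0, 0, 0, 0, 0, -3, 0, 0, 0, 0, 0, 0, 0, 0, 0]

```text
clock: 5.45
position: [0.4934, -0.2803, 0.0948]
ee_rot: [0.083, -0.022, 0.996, 0.0]
contact_force: [0.4, -0.7, 1.4]
width: 0.0
```

```bash
python3 - <<'E'
from h import *
remt([.470,-.112,.110],2.4,9.4)
c=eyes.get_calibration('wrist');im,d=snap('wrist','w3')
for u in (320,330):
  P=[(u,v) for v in range(190,260,3)]; print([(int(p[1]),x.round(3).tolist()) for p,x in zip(P,wcloud(P,c,d))])
E
```

```text
t 5.45 pos [ 0.4934 -0.2803  0.0948] F [ 0.37 -0.66  1.41] w 4.951748900991963e-05
rot now deg [-0.16  0.1   0.09]
shift cm in current frame [ 1.34 16.93  2.19]  in goal frame [ 1.36 16.92  2.24]
[(190, [0.482, -0.281, 0.058]), (193, [0.484, -0.281, 0.058]), (196, [0.486, -0.281, 0.058]), (199, [0.488, -0.281, 0.06]), (202, [0.49, -0.281, 0.061]), (205, [0.492, -0.281, 0.062]), (208, [0.492, -0.281, 0.067]), (211, [0.493, -0.281, 0.068]), (214, [0.495, -0.281, 0.068]), (217, [0.498, -0.281, 0.068]), (220, [0.5, -0.281, 0.068]), (223, [0.502, -0.281, 0.069]), (226, [0.505, -0.28, 0.068]), (229, [0.506, -0.28, 0.071]), (232, [0.509, -0.28, 0.07]), (235, [0.51, -0.28, 0.072]), (238, [0.514, -0.28, 0.071]), (241, [0.475, -0.281, 0.134]), (244, [0.475, -0.281, 0.138]), (247, [0.473, -0.281, 0.143]), (250, [0.474, -0.281, 0.144]), (253, [0.473, -0.282, 0.148]), (256, [0.472, -0.282, 0.152]), (259, [0.472, -0.282, 0.153])]
[(190, [0.482, -0.274, 0.057]), (193, [0.484, -0.274, 0.057]), (196, [0.487, -0.274, 0.057]), (199, [0.488, -0.274, 0.059]), (202, [0.489, -0.274, 0.061]), (205, [0.491, -0.274, 0.062]), (208, [0.494, -0.274, 0.062]), (211, [0.493, -0.274, 0.067]), (214, [0.495, -0.274, 0.069]), (217, [0.498, -0.274, 0.068]), (220, [0.5, -0.274, 0.068]), (223, [0.502, -0.273, 0.069]), (226, [0.503, -0.273, 0.071]), (229, [0.506, -0.273, 0.07]), (232, [0.508, -0.273, 0.071]), (235, [0.511, -0.273, 0.07]), (238, [0.513, -0.273, 0.072]), (241, [0.475, -0.277, 0.135]), (244, [0.475, -0.277, 0.138]), (247, [0.474, -0.277, 0.142]), (250, [0.473, -0.277, 0.145]), (253, [0.472, -0.277, 0.149]), (256, [0.472, -0.277, 0.152]), (259, [0.471, -0.277, 0.154])]
```

View pics/w3.png

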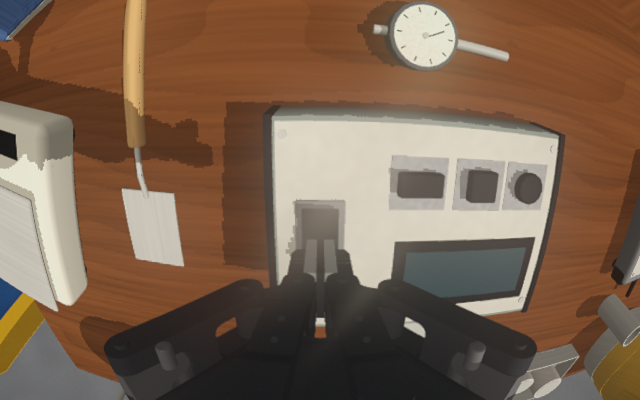

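The rocker's near half now lies parallel to the fascia (depth z 0.068 to 0.072), so it is on. Next I'll move to hover over the zero key.

servo_tool:
  deltas: [0.3, 4.3, 0, 0, 0, 0, 0.3, 4.3, 0, 0, 0, 0, 0.3, 4.3, 0, 0, 0, 0, 0.3, 3.8, 0, 0, 0, 0, 0, 0, 0, 0, 0, 0, 0, 0, 0, 0, 0, 0]

```text
clock: 6.1
position: [0.4712, -0.1076, 0.0856]
ee_rot: [0.079, -0.02, 0.997, 0.003]
contact_force: [0.1, -0.5, -0.0]
width: -0.0004
```

```bash
sed -i 's/^OFF=.*/OFF=0.0375/' h.py; python3 - <<'E'
from h import *
remt([.470,-.112,.067],2.4,9.4)
c=eyes.get_calibration('wrist');im,d=snap('wrist','w4')
g=cv2.cvtColor(im,cv2.COLOR_RGB2GRAY)
cv2.imwrite('pics/w4c.png',cv2.resize(im[120:320,220:420,::-1],None,fx=3,fy=3,interpolation=cv2.INTER_CUBIC))
P=[(u,v) for v in range(150,260) for u in range(230,420)]
X=wcloud(P,c,d).reshape(110,190,3)
np.save('pics/w4X.npy',X)
E
```

```text
t 6.1 pos [ 0.4712 -0.1076  0.0856] F [ 0.11 -0.53 -0.01] w -0.0004314496079533699
rot now deg [ 0.11 -0.28 -0.13]
shift cm in current frame [ 0.41 -0.44  5.57]  in goal frame [ 0.44 -0.43  5.57]
```

View pics/w4c.png

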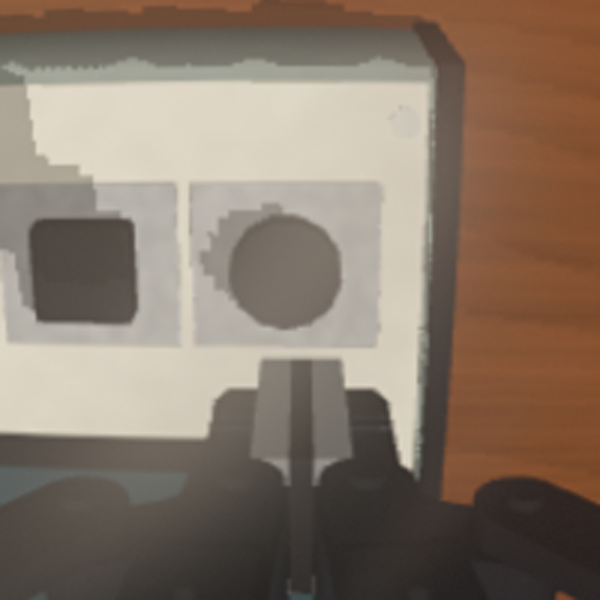

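```bash
python3 - <<'E'
from h import *
c=eyes.get_calibration('wrist'); d=np.load('pics/w4.npz')['d']
P=[(315,210),(315,195),(315,225),(299,210),(331,210),(247.7,210),(316,245)]
for p,x in zip(P,wcloud(P,c,d)): print(p,x.round(4))
X=wcloud([(315,210)],c,d)[0]; remt(X,2.4,9.4)
E
```

```text
(315, 210) [ 0.4667 -0.1116  0.0644]
(315, 195) [ 0.4564 -0.1119  0.0629]
(315, 225) [ 0.4768 -0.1112  0.067 ]
(299, 210) [ 0.4669 -0.1223  0.065 ]
(331, 210) [ 0.4661 -0.1009  0.065 ]
(247.7, 210) [ 0.4679 -0.1573  0.0656]
(316, 245) [ 0.4521 -0.1108  0.1302]
t 6.15 pos [ 0.4707 -0.1077  0.0854] F [-0.78  0.51  0.01] w -0.00023278764115809152
rot now deg [ 0.16 -0.34 -0.19]
shift cm in current frame [ 0.72 -0.39  5.76]  in goal frame [ 0.75 -0.37  5.75]
```

servo_tool:
  deltas: [0.3, -0.2, 1.5, 0, -0.3, 0, 0.3, -0.2, 1.5, 0, 0, 0, 0, 0, 1.2, 0, 0, 0, 0, 0, 0.3, 0, 0, 0]

```text
clock: 6.55
position: [0.475, -0.117, 0.0386]
ee_rot: [0.083, -0.017, 0.996, 0.002]
contact_force: [0.3, 0.7, 0.5]
width: 0.0
```

```bash
python3 - <<'E'
from h import *
remt([.468,-.1115,.065],2.4,9.4)
E
```

```text
t 6.55 pos [ 0.475  -0.117   0.0386] F [0.31 0.72 0.51] w 4.0005948531685346e-05
rot now deg [-0.04  0.14 -0.45]
shift cm in current frame [0.25 0.58 1.04]  in goal frame [0.24 0.58 1.04]
```

servo_tool:
  deltas: [0.2, 0.5, 0, 0, 0, -0.4, 0, 0, 0.3, 0, 0, 0, 0, 0, 0.2, 0, 0, 0]

```text
clock: 6.85
position: [0.4746, -0.114, 0.0332]
ee_rot: [0.083, -0.019, 0.996, 0.001]
contact_force: [-0.2, -0.8, 0.2]
width: 0.0003
```

```bash
python3 - <<'E'
from h import *
remt([.468,-.1115,.065],2.4,9.4)
E
```

```text
t 6.85 pos [ 0.4746 -0.114   0.0332] F [-0.16 -0.81  0.21] w 0.00030339424210668194
rot now deg [-0.09  0.17 -0.18]
shift cm in current frame [0.12 0.28 0.5 ]  in goal frame [0.12 0.28 0.5 ]
```

Aligned to about 3 mm, so I'll press until the force rises sharply.

servo_tool:
  deltas: [0.1, 0.2, 0.2, 0, 0, 0, 0, 0, 0.3, 0, 0, 0, 0, 0, 0.3, 0, 0, 0]

```text
clock: 7.15
position: [0.4751, -0.112, 0.0257]
ee_rot: [0.084, -0.019, 0.996, 0.001]
contact_force: [-1.5, -0.5, 2.5]
width: -0.0
```

```bash
python3 - <<'E'
from h import *
remt([.468,-.1115,.060],2.4,9.4)
E
```

```text
t 7.15 pos [ 0.4751 -0.112   0.0257] F [-1.54 -0.51  2.46] w -3.218143451116412e-05
rot now deg [-0.13  0.24 -0.15]
shift cm in current frame [0.14 0.08 0.25]  in goal frame [0.14 0.08 0.25]
```

servo_tool:
  deltas: [0, 0, 0.3, 0, 0, 0, 0, 0, 0.3, 0, 0, 0, 0, 0, 0.2, 0, 0, 0]

```text
clock: 7.45
position: [0.4753, -0.1121, 0.0251]
ee_rot: [0.085, -0.022, 0.996, -0.0]
contact_force: [-8.3, 0.4, 18.7]
width: 0.0001
```

```bash
python3 - <<'E'
from h import *
remt([.468,-.1115,.060],2.4,9.4)
E
```

```text
t 7.45 pos [ 0.4753 -0.1121  0.0251] F [-8.29  0.4  18.66] w 0.00010174633013369977
rot now deg [-0.24  0.3   0.13]
shift cm in current frame [0.15 0.1  0.19]  in goal frame [0.15 0.1  0.19]
```

servo_tool:
  deltas: [0, 0, -1.0, 0, 0, 0, 0, 0, -2.0, 0, 0, 0, 0, 0, -4, 0, 0, 0, 0, 0, -3, 0, 0, 0, 0, 0, 0, 0, 0, 0]

```text
clock: 7.95
position: [0.4589, -0.1126, 0.1281]
ee_rot: [0.086, -0.022, 0.996, -0.001]
contact_force: [1.0, -0.2, -0.3]
width: 0.0001
```

```bash
python3 - <<'E'
from h import *
remt([.570,.230,.13],8.2,0)
c=eyes.get_calibration('wrist');im,d=snap('wrist','w5')
X=wcloud([(u,v) for v in range(150,280) for u in range(180,460)],c,d).reshape(130,280,3)
loc=[.4667,-.1116];
m=np.hypot(X[...,0]-.4667,X[...,1]+.1116)<.008; q=X[m]; q=q[q[:,2]<.08]; print('zero key z',np.median(q,0) if len(q) else None)
m=np.hypot(X[...,0]-.4679,X[...,1]+.1573)<.008; q=X[m]; q=q[q[:,2]<.08]; print('sq z',np.median(q,0) if len(q) else None)
E
```

```text
t 7.95 pos [ 0.4589 -0.1126  0.1281] F [ 1.04 -0.15 -0.27] w 9.946285542999727e-05
rot now deg [-0.85  9.85 -5.63]
shift cm in current frame [-11.84  33.76   5.46]  in goal frame [-15.88  32.33   3.56]
zero key z [ 0.46666896 -0.11154003  0.06543715]
sq z [ 0.46780506 -0.1572912   0.06549289]
```

View pics/w5.png

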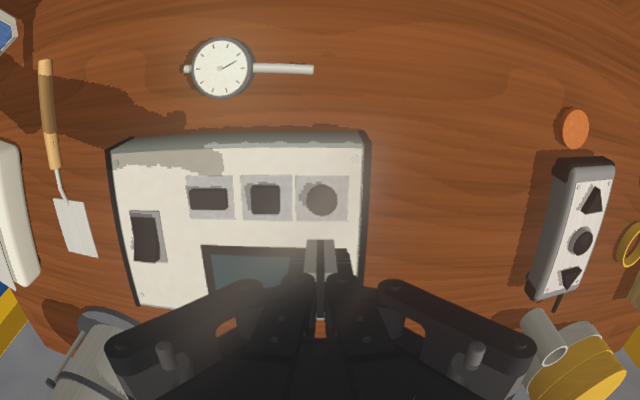

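servo_tool:
  deltas: [0, 0, 0, -0.4, 4.9, -2.8, 0, 0, 0, -0.4, 4.9, -2.8, -1.9, 3.9, 0, 0, 0, 0, -1.9, 3.9, 0, 0, 0, 0, -1.9, 3.9, 0, 0, 0, 0, -1.9, 3.9, 0, 0, 0, 0, -1.9, 3.9, 0, 0, 0, 0, -1.9, 3.9, 0, 0, 0, 0, -1.9, 3.9, 0, 0, 0, 0, -1.2, 2.5, 1.5, 0, 0, 0, 0, 0, 0, 0, 0, 0, 0, 0, 0, 0, 0, 0]

```text
clock: 9.2
position: [0.5549, 0.2177, 0.0863]
ee_rot: [-0.017, -0.073, 0.997, 0.001]
contact_force: [-0.2, -0.3, 0.4]
width: 0.0001
```

```bash
python3 - <<'E'
from h import *
remt([.577,.232,.054],8.2,0)
c=eyes.get_calibration('wrist');im,d=snap('wrist','w6')
E
```

```text
t 9.2 pos [0.5549 0.2177 0.0863] F [-0.17 -0.25  0.36] w 0.00012543578080356538
rot now deg [ 0.21 -1.98  0.14]
shift cm in current frame [-2.63  1.07  6.9 ]  in goal frame [-2.39  1.1   6.98]
```

View pics/w6.png

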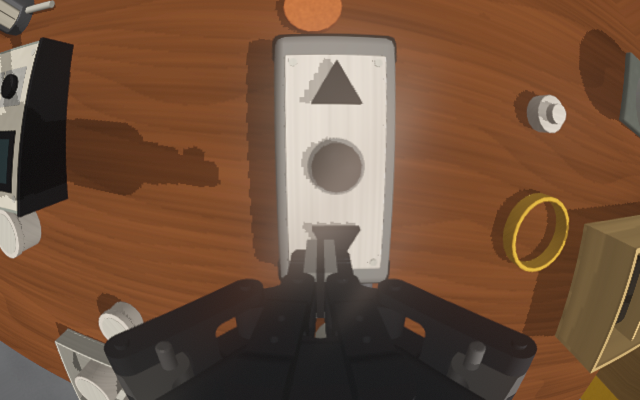

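```bash
python3 - <<'E'
from h import *
c=eyes.get_calibration('wrist'); d=np.load('pics/w6.npz')['d']
P=[(336,228),(313,229),(357,229),(336,165),(337,62),(313,102),(360,102),(337,88),(346,246)]
for p,x in zip(P,wcloud(P,c,d)): print(p,x.round(4))
s,l=wcloud([(336,165),(337,88)],c,d); v=s-l; print(np.degrees(np.arctan2(v[1],v[0])),np.hypot(*v[:2]))
E
```

```text
(336, 228) [0.5641 0.2306 0.0471]
(313, 229) [0.5664 0.2136 0.0499]
(357, 229) [0.5615 0.2458 0.0508]
(336, 165) [0.5164 0.2227 0.0558]
(337, 62) [0.4453 0.2131 0.0525]
(313, 102) [0.4757 0.2009 0.0517]
(360, 102) [0.4708 0.2327 0.0529]
(337, 88) [0.4636 0.2157 0.052 ]
(346, 246) [0.5755 0.2398 0.052 ]
7.49243633472396 0.05328724966870733
```

servo_tool:
  deltas: [-1.2, 0.6, 0.5, 0.1, -2.0, 0.1, -1.2, 0.5, 1.0, 0, 0, 0, 0, 0, 1.5, 0, 0, 0, 0, 0, 0, 0, 0, 0]

```text
clock: 9.65
position: [0.5771, 0.2273, 0.0539]
ee_rot: [-0.001, -0.069, 0.998, 0.0]
contact_force: [-0.5, -0.1, 0.0]
width: -0.0004
```

```bash
python3 - <<'E'
from h import *
remt([.575,.2315,.054],8.0,0)
E
```

```text
t 9.65 pos [0.5771 0.2273 0.0539] F [-0.49 -0.14  0.02] w -0.0004184580654814306
rot now deg [ 0.03 -0.12 -0.09]
shift cm in current frame [0.14 0.45 3.74]  in goal frame [0.15 0.45 3.74]
```

servo_tool:
  deltas: [0.1, 0.4, 0.8, 0, 0, 0, 0, 0, 0.8, 0, 0, 0, 0, 0, 0.8, 0, 0, 0, 0, 0, 0.4, 0, 0, 0]

```text
clock: 10.05
position: [0.5773, 0.2298, 0.0252]
ee_rot: [0.0, -0.068, 0.998, 0.0]
contact_force: [-0.4, -0.3, 0.5]
width: 0.0003
```

```bash
python3 - <<'E'
from h import *
remt([.575,.2315,.054],8.0,0)
c=eyes.get_calibration('wrist');im,d=snap('wrist','w7')
cv2.imwrite('pics/w7c.png',cv2.resize(im[60:280,220:420,::-1],None,fx=2.7,fy=2.7,interpolation=cv2.INTER_CUBIC))
im,d=snap('scene','c7');cv2.imwrite('pics/c7c.png',cv2.resize(im[140:280,330:490,::-1],None,fx=4,fy=4,interpolation=cv2.INTER_CUBIC))
E
```

```text
t 10.05 pos [0.5773 0.2298 0.0252] F [-0.37 -0.33  0.52] w 0.000256646997711116
rot now deg [ 0.03  0.01 -0.24]
shift cm in current frame [0.2  0.2  0.87]  in goal frame [0.2  0.2  0.87]
```

View pics/w7c.png

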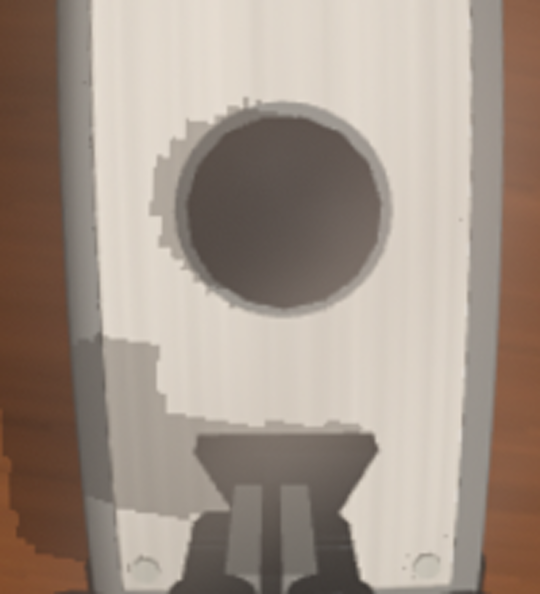

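View pics/c7c.png

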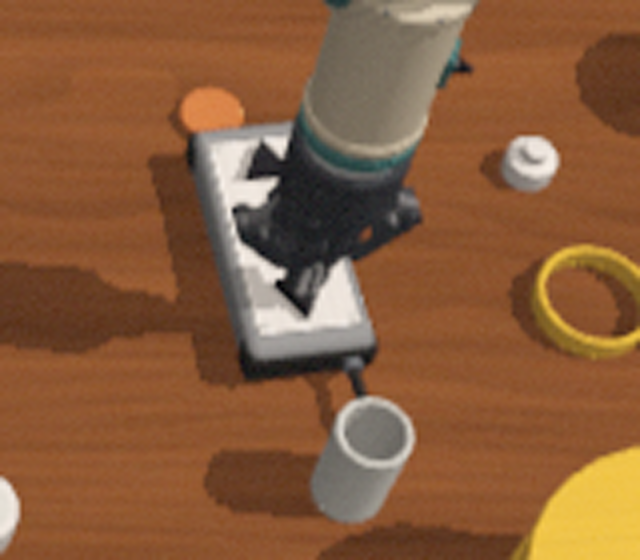

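servo_tool:
  deltas: [0.1, 0.25, 0, 0, 0, 0, 0, 0, 0.4, 0, 0, 0, 0, 0, 0.3, 0, 0, 0, 0, 0, 0.2, 0, 0, 0]

```text
clock: 10.55
position: [0.5766, 0.2329, 0.0169]
ee_rot: [0.001, -0.068, 0.998, 0.0]
contact_force: [-0.2, 0.2, -0.1]
width: 0.0004
```

```bash
python3 - <<'E'
from h import *
remt([.575,.2315,.048],8.0,0)
E
```

```text
t 10.55 pos [0.5766 0.2329 0.0169] F [-0.23  0.22 -0.06] w 0.00039940692298432936
rot now deg [ 0.05  0.14 -0.21]
shift cm in current frame [ 0.18 -0.12  0.64]  in goal frame [ 0.18 -0.12  0.64]
```

servo_tool:
  deltas: [0, 0, 0.25, 0, 0, 0, 0, 0, 0.25, 0, 0, 0, 0, 0, 0.25, 0, 0, 0]

```text
clock: 10.85
position: [0.5768, 0.233, 0.0103]
ee_rot: [0.001, -0.068, 0.998, 0.001]
contact_force: [-3.7, -0.3, 18.0]
width: -0.0001
```

```bash
python3 - <<'E'
from h import *
remt([.575,.2315,.048],8.0,0)
E
```

```text
t 10.85 pos [0.5768 0.233  0.0103] F [-3.69 -0.33 18.05] w -6.869874934080457e-05
rot now deg [ 0.05  0.17 -0.2 ]
shift cm in current frame [ 0.19 -0.12 -0.02]  in goal frame [ 0.19 -0.12 -0.02]
```

The key has hit its stop (18 N, tip z≈0.048). I'll check that the hold is stable and the scene is undisturbed.

```bash
python3 - <<'E'
from h import *
im,d=snap('scene','c8'); s,_=snap('side','s8'); w,_=snap('wrist','w8')
for _ in range(3): eyes.get_image('side')
remt([.575,.2315,.048],8.0,0)
a=np.load('pics/scene0.npz')['im'].astype(int); b=im.astype(int)
df=(abs(a-b).max(2)>60).astype(np.uint8)*255; cv2.imwrite('pics/diff8.png',np.vstack([df[:300],]))
a=np.load('pics/side0.npz')['im']
cv2.imwrite('pics/cmp8.png',np.hstack([a[50:330,150:420,::-1],s[50:330,150:420,::-1]]))
E
```

```text
t 11.15 pos [0.5767 0.2329 0.0105] F [-1.88 -1.11  6.63] w -0.00022619503629516135
rot now deg [ 0.04  0.18 -0.2 ]
shift cm in current frame [ 0.19 -0.12  0.  ]  in goal frame [ 0.19 -0.12  0.  ]
```

View pics/c8.png

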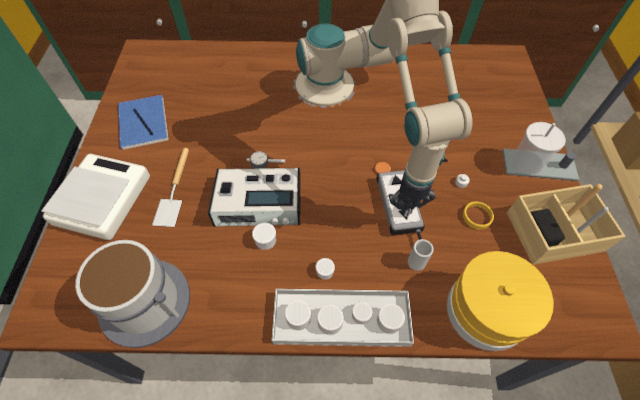

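View pics/cmp8.png

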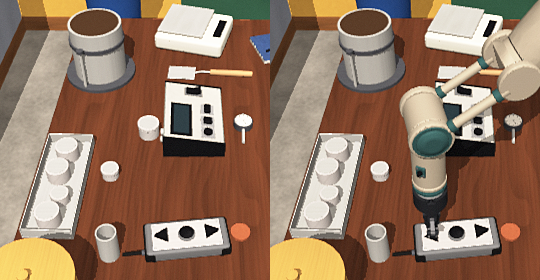

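View pics/w8.png

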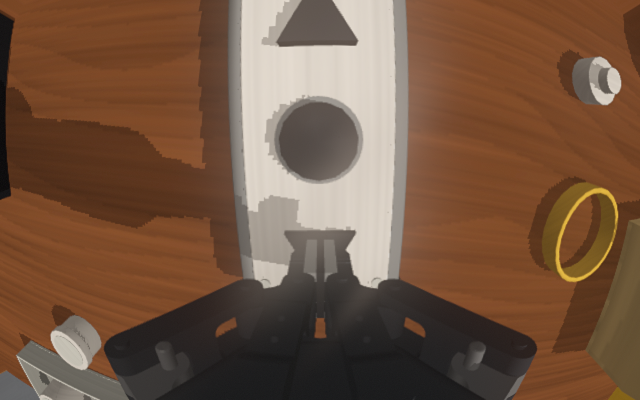

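servo_tool:
  deltas: [0, 0, 0.4, 0, 0, 0]

```text
clock: 11.25
position: [0.5769, 0.233, 0.0099]
ee_rot: [0.002, -0.068, 0.998, 0.001]
contact_force: [-8.7, -3.6, 36.9]
width: 0.0002
```

```bash
python3 - <<'E'
from h import *
remt([.575,.2315,.048],8.0,0)
for _ in range(6): eyes.get_image('side'); s=manip.get_state(); print(s['clock'],s['contact_force'].round(1),s['position'].round(4))
E
```

```text
t 11.25 pos [0.5769 0.233  0.0099] F [-8.73 -3.63 36.86] w 0.00015865065900037126
rot now deg [ 0.05  0.24 -0.2 ]
shift cm in current frame [ 0.21 -0.12 -0.06]  in goal frame [ 0.21 -0.12 -0.06]
11.3 [-6.7 -0.9 18.7] [0.5769 0.233  0.0103]
11.35 [-6.1 -1.  21.3] [0.5769 0.233  0.0102]
11.4 [-7.  -1.4 21.4] [0.5768 0.233  0.0102]
11.45 [-6.5 -1.4 22.4] [0.5769 0.233  0.0102]
11.5 [-7.3 -2.4 22. ] [0.5769 0.233  0.0102]
11.55 [-5.9 -1.5 20.9] [0.5769 0.233  0.0102]
```

```bash
python3 -c "
from rig import manip
print(manip.sign_off())"
```

```text
the job is handed in; nothing more can be done
None
```

The job is handed in with the raise key held fully down. The clock stood at about 11.6 s of the 45 s allowed.

- **Rocker:** I pressed the raised near end until it snapped over and stopped hard at about 12 N. Depth readings afterwards showed the near half parallel to the fascia, so it is on.
- **Zero key:** I pressed it along the fascia normal to its stop, at about 19 N, then let it up. Depth showed its top back at its original height, level with the untouched square key.
- **Raise key:** I pressed it to its stop, about 6 mm of travel. The push settled at a steady 21 N, with a brief 37 N at the last press, against the 5 N the key needs. The tool position stayed constant over the last 0.3 s.
- **Scene:** By eye, the last pictures show the pendant and the bystanders in view where they were at the start. The arm hid part of the readout in the side view.

**Disagreements:**
- The real fingertips ended about 37–40 mm behind the reported TCP. The depth images showed this, and so did a first descent that met no contact. I measured the real tip and worked from that.
- The fixed cameras disagreed with each other by about 3–4 mm, and with the wrist camera by up to about 7 mm. I used the wrist camera for the final alignment.

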